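# Thread the teal elbow spout home on the clamped glass sippy bottle

### The arm

A 7-joint arm with a two-finger parallel gripper is mounted at the origin on the work surface. World frame = base frame: x ahead of the robot, y to its left, z up, the work surface at z = 0. Lengths are in m, angles in rad, forces in N, time in s.
With the tool pointing down it reaches from about 0.425 to 0.95 m from the base axis. Payload 4.7 kg.
Tool frame: the origin (TCP) lies between the finger pads; the fingertips stand 11 mm ahead of it and the grasp point (between the pads) lies 8 mm behind it (arm.tip_extent is the distance from the TCP to the fingertips, in m); z points along the fingers, y is the line along which they close (so a half turn about z gives the same grasp; the last joint's range is limited). The gripper opens to 85 mm and grips with 20 to 120 N. Pads are 22 mm wide; open, the fingers measure 114 mm over their backs; the gripper's body (76 mm by 85 mm) begins 54 mm behind the grasp point. The pads swing forward as they close: fully open they stand 13 mm farther back than shut.
Start: joints at [-1.37, 0.469, -0.049, 1.532, 0.024, 1.141, -0.082], TCP at [0.154, 0.657, 0.242] pointing down, gripper open.
Joint ranges: [-2.59, 2.59], [-0.33, 1.99], [-1.39, 1.29], [0.1, 2.45], [-1.04, 4.18], [0.21, 1.99], [-2.66, 2.66]. Speed limits (rad/s): [2.57, 2.57, 3.14, 3.14, 3.14, 3.14, 3.14].

### API

Orientations are given as a 3x3 rotation matrix whose columns are the frame's x, y, z axes.
In Python, from cell import sensors, capture, calibration, job_done, arm gives the robot as it stands. The module is installed in compiled form; this text tells all that it offers.
- The arm moves only by the tool move_arm, never from a script. Its argument "plan" is a list of rows, each a list of 7 numbers: the shift along the tool's x, y, z in cm, then the turn, a rotation vector about the tool's x, y, z in degrees, then the opening, from 0 (shut) to 1 (fully open). In form: [[x, y, z, ax, ay, az, fingers], ...]. A call has 1 to 8 rows; each row is the pose to reach, as a shift and turn from the pose commanded when the call began, along the tool's axes at that moment; what a row does not reach only later rows make up. A row lasts 1/8 s, in which the tool goes at most 62.5 mm and 10.7 degrees, less where a joint would pass 70% of its speed; a pose out of reach is approached as far as the arm can. A call with a gripper value outside its range is refused whole. The fingers move at their own pace and stop on an object; "grip_force" is the grip in N (left out, the last holds). Time passes only in rows, so rows that repeat a pose let the fingers close. It gives the time, the measured TCP pose, the force, the opening and the grip force at its end, in the units of the state.
- sensors.observe(): the state, without advancing time (a new reading comes with each control period).
- capture(name): name is "side" or "top"; returns (picture, depth): 400x640x3 uint8, blue, green, red; 400x640 float32, m along the optical axis (not along the pixel's ray), 0 where there is no reading.
- calibration(name): a dict with "K" (3x3 intrinsics, pixels), "k1" (the pictures are not rectified: a ray, as slopes to the right and down, at radius r is drawn at 1 + k1 r^2 times it, then the intrinsics apply), "R" (3x3) and "t" (3): a world point X has camera coordinates R X + t. Camera axes: x right, y down, z forward; pixel columns grow to the right and rows downward; lengths in m; the calibration is good to about 2 mm. A picture is of the moment at which its call begins. calibration takes no time and is no camera call.
- job_done(): hands the job in; it is judged then, once.
The state is a dict: "t": time; "joint_positions": joint angles; "dq": joint speeds; "joint_efforts": joint torques, N m; "tcp_pos": TCP position; "orientation": TCP orientation; "ft_force": force on the tool from outside, world axes, zero at the start; "ft_torque": the same for the moment, N m; "opening": opening from 0.0 (shut) to 1.0 (fully open); "grasp_force": force on a finger pad.
Only numpy, scipy, OpenCV 4.12 (cv2) and the standard library are available. Lean on these libraries where they do the work, as an engineer would, in place of code of your own. Each camera call takes 0.05 s, during which the arm holds its last target. There are 200 camera calls.

### The job

Finish screwing the teal elbow spout into the clamped glass bottle: turn it clockwise, feeling it stiffen as the seal takes up, and stop when the spout points along the orange line on that bottle's own stand. Do not overtighten it well past the line, let go of it at the end, and leave the grey spout on the white bottle as it is.

Things in the scene. Friction and masses are not known exactly. Their poses are not given: they have to be found in the camera images.
- teal_elbow (a joint): Thread angle (rad) of the teal elbow spout in the clear glass bottle's neck; grows as it is screwed in, clockwise from above. Starts at 0 to 0.5; at 1.4 the spout points along the orange line; hard stop at 1.9. Its tapered seal resists ever more: 0.08 N m to turn at 0, 0.21 at 1.4, 0.24 at 1.75. Stays where it is left up to 1.65. Sinks 1.5 mm per rad; cannot come out or tilt.
- teal_elbow_grip (a point): Point on the teal spout's turning axis, 150 mm up, in its upright grip block (36 long in x, 16 wide in y, 36 mm high): 13 mm below the block's top, 23 mm above a round flange (diameter 44) under it. x points along the spout, a level tube 14 to 17 mm thick ending 54 mm from the axis; z up. Long sides free for fingers. Bottle diameter 62; its clamp jaws stay below 65 mm.
- glass_stand_mark (a point): Middle of the orange line (52 x 10 mm) on top of the white fixed base plate (190 x 110 x 10 mm) that carries the clamped glass bottle, 70 mm from the bottle's axis. x points along the line, away from the bottle; z up. The finished teal spout, seen from above, points the same way, over this line.
- grey_elbow_tip (a point): Outer end of the grey elbow spout on the white bottle, a bystander of the same shape on a like stand with its own orange line; 145 mm up, 54 mm from its bottle's axis. It must stay where it is. x points outward along the grey spout; z up. The two bottles' axes are at least 200 mm apart.
Things that resemble listed ones, but are neither listed nor needed, are in the scene too. Leave any green look-alike of the part that bears teal_elbow alone.

How it is judged:
By the outcome, as a careful person would: the job done as asked, in the order asked, and still so for the second after the job is handed in, with the robot touching nothing.
It also fails if it takes over 32 s, if anything falls off the work surface, if the arm or the gripper's body presses on something with over 40 N, if the wrist force passes 120 N, or if a joint passes its speed limit or range.

## Working session

There is one attempt and no reset: what is moved stays moved. The work goes in short steps, Python scripts to look and compute and a tool call to move; the robot and the scene stay as the last step left them, time stands still between calls to the robot, and variables do not carry over. Pictures are saved under pics/ and viewed, at most 10 in all, crops included, and the job is handed in when it is done.

Besides the shell and the picture viewer there is one more tool, called as name(argument=value, ...), one argument or row to a line, values as JSON. move_arm: Moves the arm, as the interface text tells. Its arguments: {"type":"object","properties":{"plan":{"type":"array"},"grip_force":{"type":"number"}},"required":["plan"]}

```bash
mkdir -p pics; cat > h.py <<'E'
import numpy as np,cv2
from cell import sensors,capture,calibration,job_done,arm
def cloud(n,d):
    c=calibration(n);K=np.array(c["K"]);h,w=d.shape
    u,v=np.meshgrid(np.arange(w),np.arange(h))
    xd=(u-K[0,2])/K[0,0];yd=(v-K[1,2])/K[1,1];x,y=xd.copy(),yd.copy()
    for _ in range(10):
        s=1+c["k1"]*(x*x+y*y);x,y=xd/s,yd/s
    P=np.stack([x*d,y*d,d],-1)
    return (P-np.array(c["t"]))@np.array(c["R"])
E
python3 - <<'E'
from h import *
for n in("top","side"):
    p,d=capture(n);np.savez(f"{n}0.npz",p=p,d=d);cv2.imwrite(f"pics/{n}0.png",p)
    c=calibration(n);print(n,c["K"][0][0],-np.array(c["R"]).T@np.array(c["t"]))
print(sensors.observe())
E
```

```text
top 388.3892717055276 [0.22325665 0.05498448 1.13458134]
side 494.14139592551675 [ 0.17705049 -0.87289114  0.91576702]
{'t': 0.1, 'joint_positions': array([-1.36989516,  0.46936062, -0.04858557,  1.53355866,  0.02410702,
        1.14102125, -0.08227045]), 'dq': array([ 0.000844  , -0.00042993, -0.00161666, -0.00295531, -0.00082532,
        0.00076403,  0.00117081]), 'joint_efforts': array([ 1.27504365e-03, -5.11514890e+01, -4.66201769e-02, -2.38392109e+01,
        1.08184596e-02,  4.34733956e-03, -6.65894817e-06]), 'tcp_pos': array([0.15363265, 0.65676621, 0.24137314]), 'orientation': array([[-9.73723740e-01,  2.27732229e-01, -3.30460076e-04],
       [ 2.27732457e-01,  9.73722205e-01, -1.73079950e-03],
       [-7.23825134e-05, -1.76057705e-03, -9.99998448e-01]]), 'ft_force': array([ 0.650884  , -0.18749422,  0.2865071 ]), 'ft_torque': array([ 0.0310515 , -0.02604426, -0.00405299]), 'grasp_force': 0.0, 'opening': 0.9978436532329228}
```

View pics/top0.png

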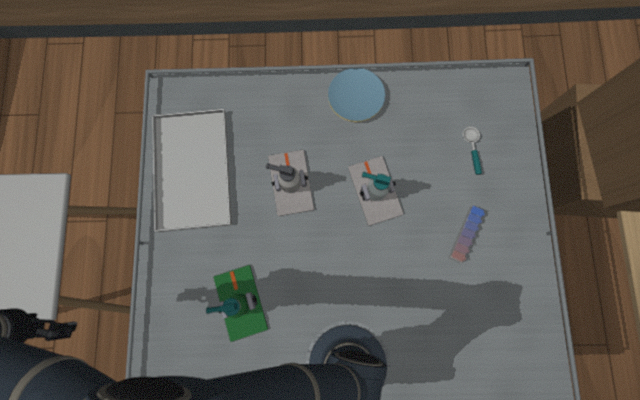

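View pics/side0.png

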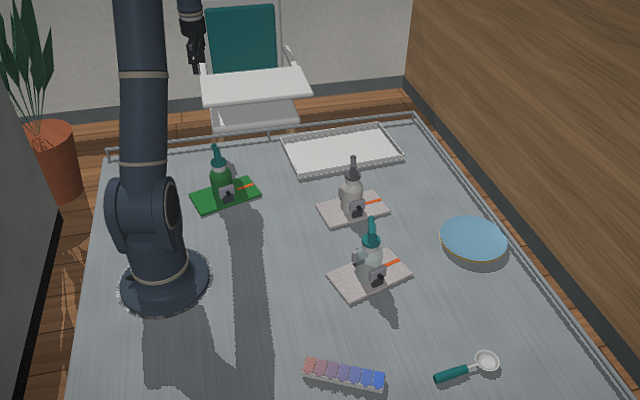

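Candidates: teal spout on the white plate at top (378,182) / side (371,235), which is the glass bottle; the teal spout on the green stand at top (235,305), a look-alike; the grey spout at top (288,175), a bystander; and a teal-handled spoon at top (476,160). I choose (378,182) and will check it in a crop.

```bash
python3 - <<'E'
from h import *
f=np.load("top0.npz");p,d=f["p"],f["d"];cv2.imwrite("pics/crop1.png",cv2.resize(p[140:235,255:425],None,fx=4.5,fy=4.5,interpolation=cv2.INTER_CUBIC))
for n,box in(("top",(140,235,335,425)),("side",(205,310,320,420))):
    f=np.load(n+"0.npz");p,d=f["p"],f["d"];C=cloud(n,d)
    m=np.zeros(d.shape,bool);a=box;m[a[0]:a[1],a[2]:a[3]]=1
    H=cv2.cvtColor(p,cv2.COLOR_BGR2HSV)
    teal=m&(H[...,0]>80)&(H[...,0]<100)&(H[...,1]>120)&(d>0)
    org=m&(H[...,0]<14)&(H[...,1]>150)&(d>0)
    for nm,k in(("teal",teal),("org",org)):
        Q=C[k];print(n,nm,len(Q));
        if len(Q)==0: continue
        print(np.percentile(Q,[5,50,95],axis=0).round(4).tolist())
        if nm=="org": q=Q
        else: q=Q[(Q[:,2]>.135)]
        print(' zhi mean',q.mean(0).round(4),len(q)); u,s,v=np.linalg.svd(q[:,:2]-q[:,:2].mean(0),full_matrices=0);print(' dir',v[0],s/np.sqrt(len(q)))
        if nm=="teal":
            t=Q[Q[:,2]>.157];print(' block top',len(t),t.mean(0).round(4),t.min(0),t.max(0))
            t=Q[(Q[:,2]>.1)&(Q[:,2]<.132)];print(' flange',len(t),t.mean(0).round(4),t.min(0),t.max(0))
    if n=="top":
        w=m&(H[...,1]<40)&(C[...,2]<.02)&(C[...,2]>.004)&(p[...,1]>120)
        Q=C[w];r=cv2.minAreaRect((Q[:,:2]*1000).astype(np.float32));print("plate",r)
E
```

```text
top teal 218
[[0.4692, -0.1138, 0.1258], [0.4815, -0.0956, 0.15], [0.497, -0.0591, 0.1642]]
 zhi mean [ 0.4862 -0.0905  0.1556] 149
 dir [-0.32889459 -0.94436664] [0.01880175 0.00378183]
 block top 73 [ 0.4843 -0.1007  0.1625] [ 0.47432235 -0.11696027  0.15748906] [ 0.49357469 -0.08351221  0.16644743]
 flange 66 [ 0.4745 -0.098   0.1276] [ 0.46574036 -0.11656337  0.12375779] [ 0.48881358 -0.08225562  0.13161062]
top org 22
[[0.5453, -0.0854, 0.0077], [0.5607, -0.0799, 0.01], [0.5736, -0.0747, 0.0139]]
 zhi mean [ 0.5602 -0.0802  0.0107] 22
 dir [-0.95876455 -0.28420157] [0.00978003 0.00164581]
plate ((501.04119873046875, -114.35578918457031), (264.0624694824219, 285.2446594238281), 88.27169036865234)
side teal 305
[[0.4699, -0.1215, 0.1243], [0.4832, -0.1116, 0.1374], [0.5021, -0.0633, 0.1656]]
 zhi mean [ 0.4856 -0.1003  0.156 ] 162
 dir [-0.30641927 -0.95189665] [0.02172603 0.00421138]
 block top 80 [ 0.4844 -0.1038  0.1638] [ 0.47300259 -0.12176595  0.15727861] [ 0.49593427 -0.06183346  0.16881632]
 flange 129 [ 0.4838 -0.1086  0.1277] [ 0.46511252 -0.1242214   0.11896424] [ 0.50646741 -0.08273338  0.13164131]
side org 44
[[0.5393, -0.0878, 0.0103], [0.5576, -0.0808, 0.0132], [0.5751, -0.0742, 0.0154]]
 zhi mean [ 0.5573 -0.0811  0.0132] 44
 dir [-0.96373008 -0.26687888] [0.0119549  0.00266624]
```

View pics/crop1.png

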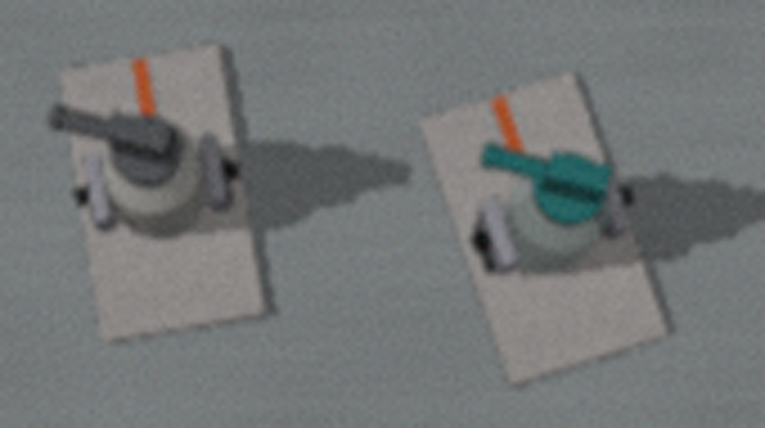

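The crop confirms it: the teal spout (block near crop (575,185), tip near (485,155)) sits on a clear bottle on the white plate. Its orange line is at crop (508,122), and the grey spout is at (110,130). Next I'll refine the line direction from the plate edges and compute the first move.

```bash
cat >> h.py <<'E'
def planar(n,uv,z):
    c=calibration(n);K=np.array(c["K"]);R=np.array(c["R"]);t=np.array(c["t"]);uv=np.atleast_2d(uv).astype(float)
    xd=(uv-K[[0,1],[2,2]])/K[[0,1],[0,1]];x=xd.copy()
    for _ in range(10): x=xd/(1+c["k1"]*(x**2).sum(1,keepdims=True))
    r=np.c_[x,np.ones(len(x))]@R;o=-R.T@t
    return o+r*((z-o[2])/r[:,2])[:,None]
def rel(P,yaw=0):
    s=sensors.observe();return 100*s["orientation"].T@(np.array(P)-s["tcp_pos"])
E
python3 - <<'E'
from h import *
f=np.load("top0.npz");p,d=f["p"],f["d"];C=cloud("top",d)
H=cv2.cvtColor(p,cv2.COLOR_BGR2HSV)
w=((p.min(-1)>105)&(H[...,1]<45)&(p[...,2].astype(int)-p[...,0]>4)).astype(np.uint8);w[:, :342]=0;w[:,410:]=0;w[:150]=0;w[230:]=0
n,l,st,_=cv2.connectedComponentsWithStats(w);k=1+st[1:,4].argmax();v,u=np.nonzero(l==k)
X=planar("top",np.c_[u,v],.01)[:,:2]*1000
r=cv2.minAreaRect(X.astype(np.float32));print(st[k],r,cv2.boxPoints(r))
for P,R in(((.43,.38,.25),0),((.484,-.102,.25),0)): print(rel(P).round(2))
E
```

```text
[349 161  54  64 822] ((490.14642333984375, -99.96560668945312), (187.64039611816406, 106.55591583251953), 16.3024959564209) [[ 385.14288   -75.165924]
 [ 415.05402  -177.43756 ]
 [ 595.14996  -124.76529 ]
 [ 565.23883   -22.493652]]
[-33.21 -20.66  -0.82]
[-49.45 -66.36  -0.74]
```

move_arm(
  plan=[
    [-16, -10, -0.8, 0, 0, 20, 1],
    [-33, -20.5, -0.8, 0, 0, 45, 1],
    [-33, -20.5, -0.8, 0, 0, 45, 1],
    [-33, -20.5, -0.8, 0, 0, 45, 1],
    [-33, -20.5, -0.8, 0, 0, 45, 1],
    [-33, -20.5, -0.8, 0, 0, 45, 1],
    [-33, -20.5, -0.8, 0, 0, 45, 1],
    [-33, -20.5, -0.8, 0, 0, 45, 1],
  ],
)

```text
t: 1.1
tcp_pos: [0.4286, 0.382, 0.25]
orientation: [[-0.526, 0.851, -0.001], [0.851, 0.526, -0.0], [0.0, -0.001, -1.0]]
ft_force: [-0.2, 1.1, -0.4]
opening: 1.002
grasp_force: 0.0
```

```bash
python3 - <<'E'
from h import *
s=sensors.observe();print(s["tcp_pos"],np.degrees(np.arctan2(s["orientation"][1,1],s["orientation"][0,1])),rel((.484,-.102,.22)),s["joint_positions"])
E
```

```text
[0.42857196 0.38196021 0.25003068] 31.724759256796446 [-44.08024706 -20.73209038   3.00468881] [-0.98524506  0.29765439  0.2309493   1.78116943 -0.07693944  1.07201566
 -0.17351806]
```

move_arm(
  plan=[
    [-44.1, -20.7, 1, 0, 0, 50, 1],
    [-44.1, -20.7, 1, 0, 0, 50, 1],
    [-44.1, -20.7, 1, 0, 0, 50, 1],
    [-44.1, -20.7, 1, 0, 0, 50, 1],
    [-44.1, -20.7, 1, 0, 0, 50, 1],
    [-44.1, -20.7, 1, 0, 0, 50, 1],
    [-44.1, -20.7, 1, 0, 0, 50, 1],
    [-44.1, -20.7, 1, 0, 0, 50, 1],
  ],
)

```text
t: 2.1
tcp_pos: [0.4856, -0.1009, 0.2402]
orientation: [[0.309, 0.951, 0.0], [0.951, -0.309, 0.001], [0.001, 0.0, -1.0]]
ft_force: [0.7, -0.1, 0.8]
opening: 1.001
grasp_force: 0.0
```

```bash
python3 - <<'E'
from h import *
s=sensors.observe();print(s["tcp_pos"],np.degrees(np.arctan2(s["orientation"][1,1],s["orientation"][0,1])),rel((.484,-.102,.143)),s["joint_positions"])
p,d=capture("side");cv2.imwrite("pics/s1.png",cv2.resize(p[130:310,260:460],None,fx=3,fy=3))
E
```

```text
[ 0.48556352 -0.10093267  0.2402339 ] -17.974025564180092 [-0.15921182 -0.11626545  9.72323467] [-0.44887977  0.19543002  0.66148437  1.98032086 -0.14240229  1.01075187
 -0.03439744]
```

View pics/s1.png

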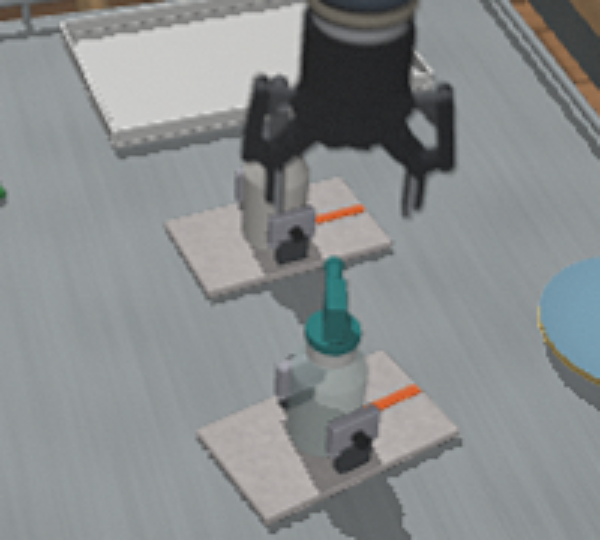

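The picture shows the gripper above the teal block at crop (333,310), with the fingers at (275,190) and (415,200) straddling it. Now I go down, then close.

move_arm(
  plan=[
    [-0.1, -0.1, 5, 0, 0, 0.5, 1],
    [-0.15, -0.1, 8, 0, 0, 0.5, 1],
    [-0.15, -0.1, 9.6, 0, 0, 0.5, 1],
    [-0.15, -0.1, 9.6, 0, 0, 0.5, 1],
    [-0.15, -0.1, 9.6, 0, 0, 0.5, 0.5],
    [-0.15, -0.1, 9.6, 0, 0, 0.5, 0.3],
    [-0.15, -0.1, 9.6, 0, 0, 0.5, 0.3],
  ],
  grip_force=40,
)

```text
t: 3.02
tcp_pos: [0.4841, -0.1025, 0.145]
orientation: [[0.32, 0.947, 0.001], [0.947, -0.32, 0.0], [0.001, 0.001, -1.0]]
ft_force: [1.0, -0.1, 0.2]
opening: 0.374
grasp_force: 0.0
```

move_arm(
  plan=[
    [0, 0, 0, 0, 0, 0, 0.15],
    [0, 0, 0, 0, 0, 0, 0],
    [0, 0, 0, 0, 0, 0, 0],
    [0, 0, 0, 0, 0, 0, 0],
  ],
  grip_force=40,
)

```text
t: 3.52
tcp_pos: [0.485, -0.1029, 0.1449]
orientation: [[0.32, 0.947, 0.003], [0.947, -0.32, -0.001], [0.0, 0.003, -1.0]]
ft_force: [4.1, -2.3, 3.6]
opening: 0.183
grasp_force: 44.1
```

```bash
python3 - <<'E'
from h import *
s=sensors.observe();print(s["tcp_pos"],np.degrees(np.arctan2(s["orientation"][1,1],s["orientation"][0,1])),s["ft_force"],s["ft_torque"],s["opening"],s["grasp_force"],s["joint_positions"])
E
```

```text
[ 0.48502421 -0.1028895   0.14494306] -18.668630442176855 [ 4.08432826 -2.29585414  3.58423399] [-0.33578658 -0.82204665  0.09633506] 0.1831888561924355 44.083850383758545 [-0.38080042  0.33334473  0.61858886  2.0821154  -0.26769827  0.7995135
  0.07378414]
```

move_arm(
  plan=[
    [0, 0.1, 0, 0, 0, 0, 0],
    [0, 0.1, 0.0, 0, 0, 8, 0],
    [0, 0.1, 0.05, 0, 0, 16, 0],
    [0, 0.1, 0.05, 0, 0, 24, 0],
    [0, 0.1, 0.1, 0, 0, 32, 0],
    [0, 0.1, 0.1, 0, 0, 40, 0],
    [0, 0.1, 0.1, 0, 0, 45, 0],
    [0, 0.1, 0.1, 0, 0, 45, 0],
  ],
  grip_force=60,
)

```text
t: 4.53
tcp_pos: [0.4843, -0.102, 0.1437]
orientation: [[0.897, 0.443, -0.001], [0.443, -0.897, 0.002], [-0.0, -0.002, -1.0]]
ft_force: [1.4, 0.4, 9.4]
opening: 0.173
grasp_force: 63.0
```

```bash
cat > chk.py <<'E'
from h import *
import sys
s=sensors.observe();print(s["tcp_pos"],np.degrees(np.arctan2(s["orientation"][1,1],s["orientation"][0,1])),s["ft_force"],s["ft_torque"],s["opening"],s["grasp_force"],s["joint_positions"][6])
for n,a in(("side",(205,310,320,430)),("top",(130,235,335,425))):
    p,d=capture(n);C=cloud(n,d);H=cv2.cvtColor(p,cv2.COLOR_BGR2HSV)
    m=np.zeros(d.shape,bool);m[a[0]:a[1],a[2]:a[3]]=1
    m&=(H[...,0]>80)&(H[...,0]<100)&(H[...,1]>120)&(d>0)
    Q=C[m];ax=np.array([.4845,-.1025])
    r=np.linalg.norm(Q[:,:2]-ax,axis=1);t=Q[(r>.03)&(r<.06)&(Q[:,2]>.128)]
    if len(t): v=t[:,:2].mean(0)-ax;print(n,len(t),t.mean(0),"spout angle",np.degrees(np.arctan2(v[1],v[0])))
    q=Q[Q[:,2]>.138]
    if len(q)>5: v=np.linalg.svd(q[:,:2]-q[:,:2].mean(0),full_matrices=0)[2][0];print("  svd",np.degrees(np.arctan(v[1]/v[0])),len(q))
    cv2.imwrite(f"pics/{sys.argv[1]}{n}.png",cv2.resize(p[a[0]-30:a[1],a[2]-20:a[3]+10],None,fx=4,fy=4,interpolation=cv2.INTER_CUBIC))
E
python3 chk.py a
```

```text
[ 0.48427548 -0.10202364  0.14366062] -63.70807021812754 [1.40206373 0.37597852 9.398781  ] [ 0.20529844 -0.03469238 -0.02916507] 0.1733143171047323 63.00128102302551 -0.5947412808980816
side 2 [ 0.50737583 -0.11527383  0.18533919] spout angle -29.17893419082159
  svd 53.01090986747041 72
```

View pics/aside.png

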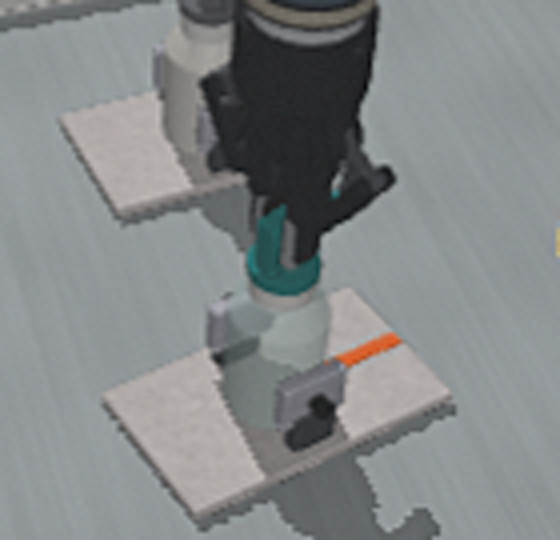

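The picture shows the block between the fingers at (285,235), with the spout tip peeking out behind the right finger at (337,190). It has turned with the gripper, so I continue about 10° more.

move_arm(
  plan=[
    [0, 0, 0, 0, 0, 4, 0],
    [0, 0, 0.03, 0, 0, 8, 0],
    [0, 0, 0.03, 0, 0, 10, 0],
    [0, 0, 0.03, 0, 0, 10, 0],
    [0, 0, 0.03, 0, 0, 10, 0],
  ],
)

```text
t: 5.25
tcp_pos: [0.4842, -0.1018, 0.1434]
orientation: [[0.96, 0.281, -0.001], [0.281, -0.96, 0.003], [-0.001, -0.003, -1.0]]
ft_force: [-1.2, 2.2, 10.3]
opening: 0.181
grasp_force: 63.2
```

```bash
python3 - <<'E'
from h import *
s=sensors.observe();print(s["tcp_pos"],np.degrees(np.arctan2(s["orientation"][1,1],s["orientation"][0,1])),s["ft_force"],s["ft_torque"],s["opening"])
E
```

```text
[ 0.48421151 -0.10184288  0.14340251] -73.66559133957996 [-1.21323844  2.17940309 10.33358556] [ 0.3919182  -0.002436    0.15516931] 0.18122807471151414
```

move_arm(
  plan=[
    [0, 0, 0, 0, 0, 0, 0.5],
    [0, 0, 0, 0, 0, 0, 0.9],
    [0, 0, 0, 0, 0, 0, 1],
    [0, 0, 0, 0, 0, 0, 1],
    [0, 0, -6, 0, 0, 0, 1],
    [0, 0, -12, 0, 0, 0, 1],
    [0, 0, -12, 0, 0, 0, 1],
  ],
)

```text
t: 6.12
tcp_pos: [0.4871, -0.1038, 0.267]
orientation: [[0.96, 0.281, 0.009], [0.281, -0.96, 0.001], [0.009, 0.001, -1.0]]
ft_force: [0.6, -0.3, 0.1]
opening: 1.001
grasp_force: 0.0
```

```bash
python3 chk.py b
```

```text
[ 0.48713659 -0.10376267  0.26696722] -73.66394564824812 [ 0.56130844 -0.29677216  0.08603441] [0.01652272 0.04829232 0.00176771] 1.0010888458781253 0.0 -0.9204459724352434
side 49 [ 0.5266862  -0.09275123  0.14979035] spout angle 13.012016663553538
  svd 16.995134794241626 237
top 13 [ 0.50261188 -0.07714357  0.2205183 ] spout angle 54.46210375268347
  svd -26.402017216897367 14
```

View pics/bside.png

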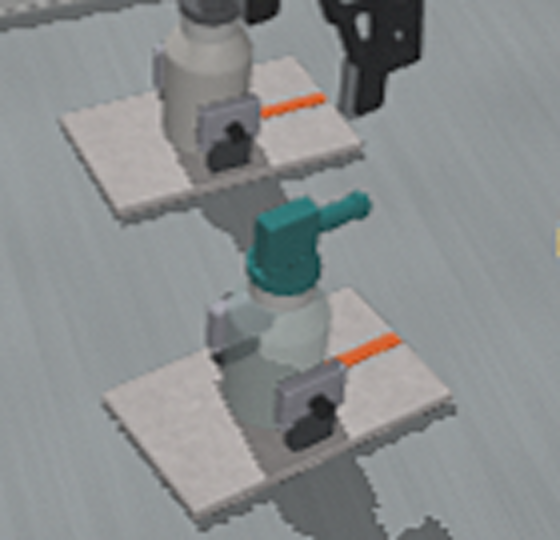

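The spout at (340,212) looks parallel to its orange line at (370,348), and the gripper is clear. I'll move the arm aside for a clean top check.

move_arm(
  plan=[
    [-1.5, 5, -5, 0, 0, 0, 1],
    [-3, 11, -5, 0, 0, 0, 1],
    [-5, 17, -5, 0, 0, 0, 1],
    [-6.5, 23, -5, 0, 0, 0, 1],
    [-7, 25, -5, 0, 0, 0, 1],
    [-7, 25, -5, 0, 0, 0, 1],
    [-7, 25, -5, 0, 0, 0, 1],
  ],
)

```text
t: 7.1
tcp_pos: [0.4877, -0.361, 0.3114]
orientation: [[0.959, 0.282, -0.002], [0.282, -0.959, 0.002], [-0.002, -0.003, -1.0]]
ft_force: [-0.6, 1.1, -0.5]
opening: 1.002
grasp_force: 0.0
```

```bash
python3 chk.py c
```

```text
[ 0.48767004 -0.36099848  0.31135152] -73.62991228906856 [-0.61484665  1.05851041 -0.50226973] [-0.01539275 -0.04603561 -0.04169578] 1.0015349008138024 0.0 -0.3540346336638643
side 50 [ 0.52651423 -0.09261377  0.14963334] spout angle 13.24120236451074
  svd 17.12503712640533 238
top 28 [ 0.52418583 -0.08913272  0.14998217] spout angle 18.61493951735129
  svd 16.500421272364527 140
```

View pics/ctop.png

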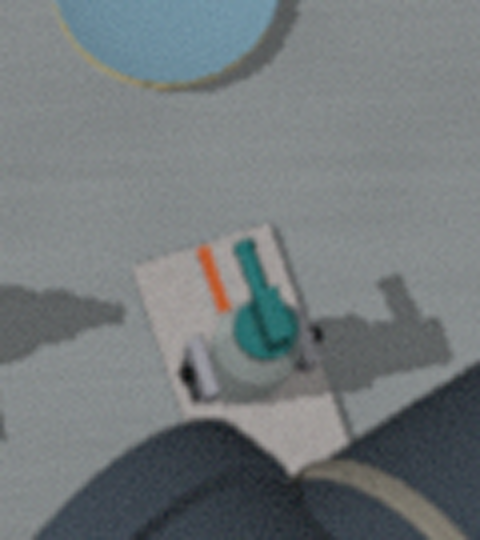

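The top view shows the spout (245,245)→(265,320) parallel to the orange line (203,250)→(225,308). Measured, that's 16.5–17° against the 16.3° plate direction, so it is aligned and free of the gripper. The grey spout was not touched.

```bash
python3 -c "
from cell import job_done;print(job_done())"
```

```text
the job is handed in; nothing more can be done
None
```

The teal spout is screwed in to its orange line (measured within about 1°) and released, the grey spout was left alone, and the job was handed in at about 7 s on the robot's clock.

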